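# One stroke of the bench inserter

## Task

Lay the white terminal block lengthwise into the open nest of the blue bench inserter and let go of it. Then push the handwheel's black handle about half-way down against its clutch spring (a push of about 12 N), keep it so, and crank the wheel by it through exactly one full turn clockwise, as the red arrow shows, so that the ram pushes the block under the pale guard plate and comes back and the handle ends at the yellow pointer where it began; then let go. Do not ease off that push before the wheel is home, and never lean much harder on the handle; do not turn the wheel backwards or past the one turn, and leave the jar, the battery and the loose knob where they are.

Things in the scene. Friction and masses are not known exactly. Their poses are not given: they have to be found in the camera images.
- press: Bench inserter, fixed: grey base 290 mm long along its y, 110 mm wide (70 at the nest end). Origin at bench height under the middle of the base; z up. The ram runs along +y. Blue housing y=-105 to +20, 64 mm wide, top z=52 mm. Aluminium deck y=+20 to +140, 44 mm wide, top z=30: open nest first, then the covered pocket. Over the housing a level handwheel, 128 mm across.
- nest (a point): On the deck (z=30 mm) in the middle of the open nest (inserter's y=+28 to +77 mm) between two low rails 20 mm apart, 4 mm wide, tops at z=34 mm. The block's underside centre belongs here, within 7 mm along y, its length along y; 2 mm to spare at either side. Axes as the inserter's.
- pocket (a point): On the deck (z=30 mm) under the pale guard plate, where a full stroke leaves the block's underside centre. The pocket (y=+78 to +134 mm) is 20 mm wide, with walls and the guard over it, top z=51 mm: it cannot be loaded from above. Axes as the inserter's.
- axle_nominal (a point): Nominal place of the wheel's upright axis (inserter's x=0, y=-70 mm) at the wheel's top face (z=81 mm); axes as the inserter's. The wheel's head is slotted and shimmed: with its handle it truly stands up to 5 mm off this in the inserter's x and y and up to 6 mm higher or lower, differently each time. No reading tells this offset; it has to be seen or felt.
- handle_nominal (a point): Top of the handle's red collar (30 mm across), handle up, wheel at 0, head nominal: 50 mm from the axis on the inserter's -x side, z=99 mm. A steel stem, 8 mm thick, rises to z=165; on it the black sleeve, 20 mm thick, 42 mm long, spins freely and slides loosely (1 N): it may hang 0 to 18 mm above the collar. All is off as the head is. Along the wheel's radius it yields 1 mm per 3 N.
- wheel (a joint): Angle of the handwheel, rad: 0 at the start (home), grows clockwise seen from above; a full turn is 6.283. Some friction, and the ram's return spring: up to about 10 N at the handle from 0 to 3.14; after that the spring helps. Near home it stays where left and turns easily, so fingers that close along the circle (the inserter's y at home) just move the handle between them.
- ram (a joint): How far the brass-tipped steel ram is out, m: 0 at home, 0.06 at half a turn of the wheel, 0 again after a full turn. At home its face is at the inserter's y=+28 mm.
- handle_press (a joint): How far the handle (its collar and stem) is pushed down into its clutch, m: 0 up, 0.008 at the bottom. The spring has 3 N per mm, so 12 N holds it half-way (0.004). The clutch holds from 2.4 mm (7 N); above 5.8 mm (17 N) it binds. Push with fingertips on the collar, or with the gripped sleeve, which first slides down to meet the collar (free travel that differs each time). A gripped sleeve can be led round with the gripper not turning.
- terminal_block: The workpiece, loose: whitish ceramic terminal block with three brass screws on top, 16 x 34 x 15 mm (along its x, y, z), flat sides 14 mm high. Origin: centre of its underside; long along its y. Either end may go first. Weighs 30 g.
- flux_jar: Bystander, loose: small yellow jar with black lid, 52 mm across, 36 mm high; origin at the centre of its underside.
- battery: Bystander, loose: small white block battery lying flat, 26 x 47 x 17 mm (along its x, y, z); origin near the centre of its underside.
- spare_knob: Bystander, loose: black control knob, 33 mm across, 20 mm high; origin at the centre of its underside.

How it is judged:
By the outcome, as a careful person would: the job done as asked, in the order asked, and still so for the second after the job is handed in, with the robot touching nothing.
It also fails if it takes over 70 s, if anything falls off the work surface, if the arm or the gripper's body presses on something with over 40 N, if the wrist force passes 120 N, or if a joint passes its speed limit or range.

## Robot

A 6-joint arm with a two-finger parallel gripper is mounted at the origin on a cart in front of the work surface, level with it; the furniture and walls round the work are solid. World frame = base frame: x ahead of the robot, y to its left, z up, the work surface at z = 0. Lengths are in mm, angles in degrees, forces in N, time in s.
With the tool pointing down it reaches from about 300 to 850 mm from the base axis. Payload 4.2 kg.
Tool frame: the origin (TCP) lies on the centre line of the jaws, within the pads' length; the fingertips stand 11 mm ahead of it and the grasp point (between the pads) lies 8 mm behind it; z points along the fingers, y is the line along which they close (so a half turn about z gives the same grasp; the last joint's range is limited). The gripper opens to 91 mm and grips with 3 to 60 N. Pads are 32 mm wide; open, the fingers measure 118 mm over their backs; the gripper's body (76 mm by 178 mm) begins 60 mm behind the grasp point.
Start: joints at [-78.037, 18.312, 89.639, -0, 72.044, -1.146], TCP at [130.417, -560.03, 224.976] pointing down, gripper open.
Joint ranges: [-177.97, 177.97], [-48.28, 115.42], [12.27, 149.76], [-77.06, 257.06], [2.81, 150.46], [-146.56, 146.56]. Speed limits (degrees/s): [147.25, 147.25, 180, 180, 180, 180].

## Interface

Orientations are given as [roll, pitch, yaw] about the fixed x, y, z axes, in that order (R = Rz(yaw) Ry(pitch) Rx(roll)).
In Python, from workcell import env, grab_frame, camera_model, models gives the robot as it stands.
- The arm moves only by the shell command python3 -m crank 'ROWS' [FORCE]. ROWS is text: rows parted by semicolons, each of 7 numbers parted by spaces: the closure, from -1 (fully open) to 1 (shut), so that 0 is half open, then the shift along the tool's x, y, z in mm, then the turn, a rotation vector about the tool's x, y, z in degrees. A call has 1 to 10 rows; each row shifts and turns the commanded pose from where the row before left it, along the tool's axes as they then stand; what a row does not reach is not made up. A row lasts 1/8 s, in which the tool goes at most 62.5 mm and 10.7 degrees, less where a joint would pass 70% of its speed; a pose out of reach is approached as far as the arm can. A call is refused whole if a number of a shift passes 62.5 or a number of a turn 10.7, either way. A call with a gripper value outside its range is refused whole. The fingers move at their own pace and stop on an object; FORCE is the grip in N (left out, the last holds). Time passes only in rows, so rows that do not move let the fingers close. It gives the time, the measured TCP pose, the force, the opening and the grip force at its end, in the units of the state.
- env.state(): the state, without advancing time (a new reading comes with each control period).
- grab_frame(name): name is "scene" or "top"; returns the picture (420x560x3 uint8, blue, green, red); there is no depth.
- camera_model(name): a dict with "K" (3x3 intrinsics, pixels), "k1" (the pictures are not rectified: a ray, as slopes to the right and down, at radius r is drawn at 1 + k1 r^2 times it, then the intrinsics apply), "R" (3x3) and "t" (3): a world point X has camera coordinates R X + t. Camera axes: x right, y down, z forward; pixel columns grow to the right and rows downward; lengths in mm; the calibration is good to about 2 mm. A picture is of the moment at which its call begins. camera_model takes no time and is no camera call.
- env.job_done(): hands the job in; it is judged then, once.
Trained networks look in the newest picture that a camera, given by its name, has taken for a name from the list of things; names that differ only in an ending like _2 or _b are one class to them, and where a whole thing is asked for, a point or a joint stands for the part that bears it (a point fixed in the world has none). Each returns a list of dicts, best first, with "p" (0 to 1); they miss things now and then, are a little off and sometimes report something else, mostly with a low value. They report only what shows in the picture. A call takes as long as a camera call.
- models.search_frame(name, camera): "point" ([x, y, z] in mm, in world coordinates, good to about 4 mm: the middle of the surface that is visible of it).
The state is a dict: "time_s": time; "qpos": joint angles; "qvel": joint speeds; "effort": joint torques, N m; "ee_pos": TCP position; "ee_rot": TCP orientation; "force": force on the tool from outside, world axes, zero at the start; "torque": the same for the moment, N m; "gripper_width": finger opening in mm; "gripper_force": force on a finger pad.
Only numpy, scipy, OpenCV 4.12 (cv2) and the standard library are available. Lean on these libraries where they do the work, as an engineer would, in place of code of your own. Each camera call takes 0.05 s, during which the arm holds its last target. There are 200 camera calls.

## Working session

There is one attempt and no reset: what is moved stays moved. The work goes in short steps, Python scripts to look and compute and a shell command to move; the robot and the scene stay as the last step left them, time stands still between calls to the robot, and variables do not carry over. Pictures are saved under pics/ and viewed, at most 10 in all, crops included, and the job is handed in when it is done.

```bash
mkdir -p pics; ls
cat > h.py <<'E'
import numpy as np, cv2
from workcell import env, grab_frame, camera_model, models
def proj(c,P):
    m=camera_model(c);K=np.array(m["K"]);X=np.atleast_2d(P)@np.array(m["R"]).T+np.array(m["t"])
    s=X[:,:2]/X[:,2:];s=s*(1+m["k1"]*(s**2).sum(1,keepdims=True));return s@K[:2,:2].T+K[:2,2]
def ray(c,uv):
    m=camera_model(c);K=np.array(m["K"]);s0=np.linalg.solve(K[:2,:2],np.array(uv,float)-K[:2,2]);s=s0.copy()
    for _ in range(20): s=s0/(1+m["k1"]*(s@s))
    R=np.array(m["R"]);t=np.array(m["t"]);return -R.T@t, R.T@np.array([s[0],s[1],1])
def at_z(c,uv,z):
    o,d=ray(c,uv);return o+d*(z-o[2])/d[2]
E
python3 - <<'E'
from h import *
for c in("scene","top"):
    cv2.imwrite(f"pics/{c}0.png",grab_frame(c));m=camera_model(c);print(c,m["k1"],np.array(m["K"])[0,0],(-np.array(m["R"]).T@np.array(m["t"])).round())
    for n in("press","nest","wheel","handle_press","terminal_block","flux_jar","battery","spare_knob","ram"):
        print(n,[(np.round(d["point"]).tolist(),round(d["p"],2),proj(c,d["point"])[0].round().tolist()) for d in models.search_frame(n,c)[:2]])
print(env.state())
E
```

```text
pics
scene -0.08096640226719255 512.7735664177746 [  64.  942. 1026.]
press [([461.0, -201.0, 30.0], 0.83, [325.0, 177.0])]
nest [([462.0, -203.0, 32.0], 0.97, [325.0, 177.0])]
wheel [([463.0, -291.0, 83.0], 0.61, [336.0, 147.0])]
handle_press [([418.0, -292.0, 130.0], 0.51, [351.0, 138.0])]
terminal_block []
flux_jar [([605.0, 69.0, 33.0], 0.63, [241.0, 220.0])]
battery [([418.0, 273.0, 20.0], 0.48, [271.0, 299.0])]
spare_knob [([459.0, 388.0, 18.0], 0.43, [233.0, 330.0])]
ram []
top -0.019734672575832727 544.8639297810694 [ 337.   53. 1333.]
press [([469.0, -178.0, 34.0], 0.79, [372.0, 233.0])]
nest [([473.0, -181.0, 33.0], 0.85, [373.0, 232.0]), ([471.0, -294.0, 82.0], 0.26, [425.0, 231.0])]
wheel [([420.0, -295.0, 134.0], 0.49, [433.0, 251.0]), ([421.0, 270.0, 16.0], 0.42, [185.0, 251.0])]
handle_press [([420.0, -290.0, 131.0], 0.74, [430.0, 251.0])]
terminal_block []
flux_jar [([610.0, 61.0, 34.0], 0.76, [273.0, 174.0])]
battery [([421.0, 268.0, 15.0], 0.56, [186.0, 251.0])]
spare_knob [([469.0, -179.0, 32.0], 0.49, [372.0, 233.0])]
ram [([474.0, -181.0, 30.0], 0.44, [373.0, 231.0])]
{'time_s': 1.0, 'qpos': array([-7.80365505e+01,  1.83097559e+01,  8.96383272e+01, -4.20380939e-04,
        7.20427490e+01, -1.14559665e+00]), 'qvel': array([ 0.06161419,  0.07489964,  0.01994564, -0.04946211, -0.01155646,
        0.01735333]), 'effort': array([-2.25615709e-03, -4.12368035e+01, -2.32235599e+01,  7.24535412e-02,
        3.77038924e-02, -8.69673784e-06]), 'ee_pos': array([ 130.41975571, -560.03964814,  225.00200859]), 'ee_rot': array([1.79990842e+02, 5.83140369e-04, 1.31091757e+01]), 'force': array([-0.40066068,  0.19670501,  0.43074324]), 'torque': array([0.02692117, 0.03801596, 0.01974744]), 'gripper_force': 0.0, 'gripper_width': 91.07569096579869}
```

View pics/top0.png

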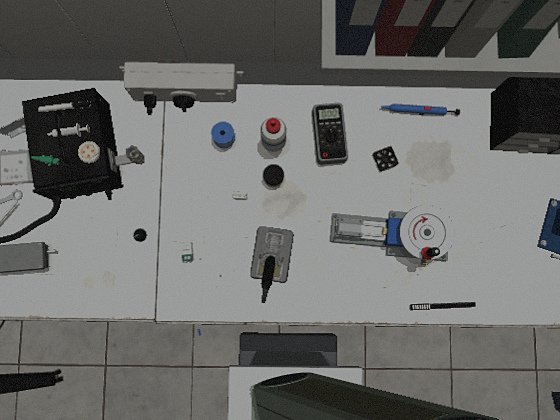

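View pics/scene0.png

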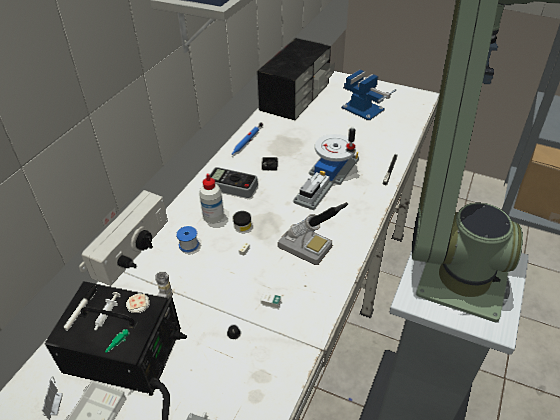

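The top view shows the block at about (240,196), the inserter at (390,231) with its wheel at (427,232), and the handle at (430,252). I'll enlarge the crops next.

Run:
```python
from h import *
a=cv2.imread("pics/top0.png");b=cv2.imread("pics/scene0.png")
up=lambda i,x,y,w,h,s:cv2.resize(i[y:y+h,x:x+w],None,fx=s,fy=s,interpolation=cv2.INTER_CUBIC)
A=up(a,325,195,133,74,6)   # 798x444
B=np.hstack([up(a,225,183,30,25,6),up(b,230,235,30,25,6),up(b,285,120,73,25,6)[:, :438]])
B=B[:, :798];C=np.zeros((600,800,3),np.uint8);C[:444,:798]=A;C[446:596,:B.shape[1]]=B
cv2.imwrite("pics/c1.png",C)
cv2.imwrite("pics/c2.png",up(b,285,120,80,90,6.6))
```

```text
(no output)
```

View pics/c1.png

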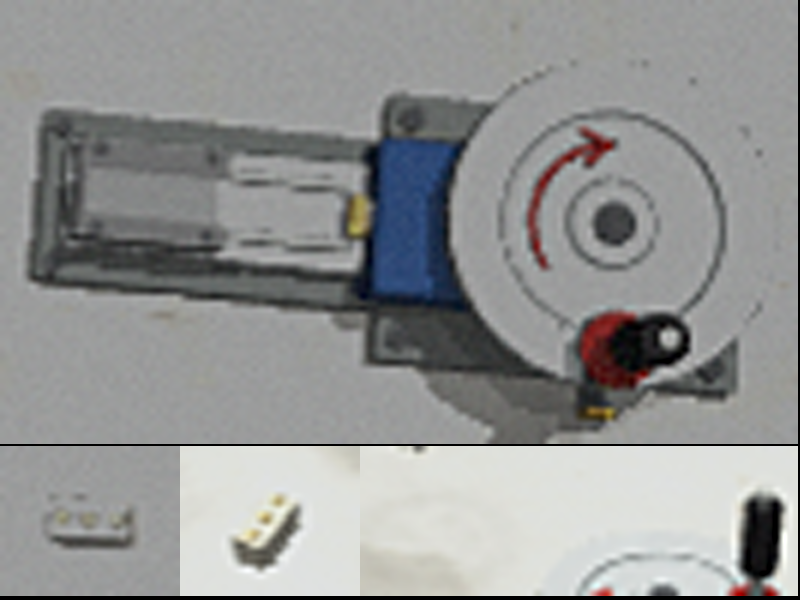

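View pics/c2.png

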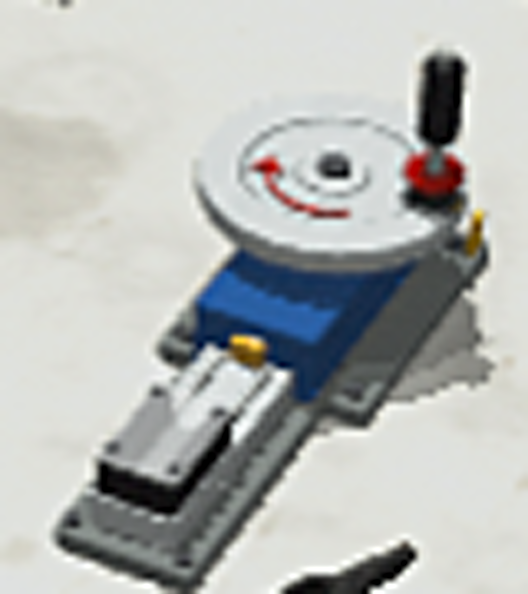

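The crops give usable edges. In the top crop the deck, rails, housing corners, wheel ring and handle tip at (668,338) all show. In the scene crop I can read the hub at (335,166), the collar at (435,170) and the handle tip at (443,58). I'll fit the inserter pose to these points.

```bash
cat > fit.py <<'E'
from h import *
from scipy.optimize import least_squares
T=lambda u,v:((u+.5)/6-.5+325,(v+.5)/6-.5+195)
S=lambda u,v:((u+.5)/6.6-.5+285,(v+.5)/6.6-.5+120)
# (cam, pix, local xyz)  'b' = base-top height unknown
def run(cams):
    pts=[("top",T(45,112),(35,145,'b')),("top",T(35,280),(-35,145,'b')),
     ("top",T(228,155),(22,78,30)),("top",T(222,262),(-22,78,30)),("top",T(380,142),(32,20,52)),("top",T(366,298),(-32,20,52)),
     ("top",T(390,97),(55,None,'b')),("top",T(735,393),(-55,-145,'b')),
     ("scene",S(58,532),(35,145,'b')),("scene",S(188,590),(-35,145,'b')),
     ("scene",S(200,302),(32,20,52)),("scene",S(304,338),(-32,20,52)),("scene",S(485,255),(-55,-145,'b'))]
    pts=[p for p in pts if p[0] in cams and p[2][1] is not None]
    def res(q):
        c,s=np.cos(q[2]),np.sin(q[2]);r=[]
        for cam,px,l in pts:
            z=q[3] if l[2]=='b' else l[2]
            r+=list(proj(cam,[q[0]+c*l[0]-s*l[1],q[1]+s*l[0]+c*l[1],z])[0]-px)
        return r+[(q[3]-12)/5]
    f=least_squares(res,[470,-220,-.08,12],loss="soft_l1");print(cams,f.x[:2].round(1),np.degrees(f.x[2]).round(2),f.x[3].round(1));print(np.array(f.fun[:-1]).reshape(-1,2).round(1).tolist());return f.x
if __name__=="__main__":
    qs=[run(c) for c in(("top",),("scene",),("top","scene"))]
    q=qs[2];c,s=np.cos(q[2]),np.sin(q[2]);R=np.array([[c,-s],[s,c]])
    def tri(a,b,n):
        (o,d),(p,e)=ray("top",a),ray("scene",b);t=np.linalg.lstsq(np.c_[d,-e],p-o,rcond=None)[0]
        X=(o+d*t[0]);Y=p+e*t[1];m=(X+Y)/2;print(n,m.round(1),"gap",np.linalg.norm(X-Y).round(1),"local",(R.T@(m[:2]-q[:2])).round(1))
    tri(T(613.5,222),S(336,166),"wheel")
    tri(T(668,338),S(443,58),"stem tip")
    tri(T(610,350),S(435,170),"collar")
    tri(T(358,214),S(247,345),"ramtip")
    # guard centre / rails mid from top
    for uv,z in(((152,197),51),((290,216),34)): print("mid",at_z("top",T(*uv),z).round(1),(R.T@(at_z("top",T(*uv),z)[:2]-q[:2])).round(1))
    # block
    tb=lambda u,v:((u+.5)/6-.5+225,(v-446+.5)/6-.5+183); sb=lambda u,v:((u-180+.5)/6-.5+230,(v-446+.5)/6-.5+235)
    a,b=tb(62,518),tb(120,518);A,B=at_z("top",a,15),at_z("top",b,15);print("blk top",A.round(1),B.round(1))
    C,D=at_z("scene",sb(280,498),15),at_z("scene",sb(252,538),15);print("blk scene",C.round(1),D.round(1),((C+D)/2).round(1))
E
python3 fit.py
```

```text
('top',) [ 472.2 -229.9] -4.66 8.2
[[1.2, 0.2], [0.5, 0.5], [-1.2, -0.3], [-1.5, -0.0], [-0.5, -1.1], [0.0, -0.3], [1.5, 1.0]]
('scene',) [ 475.3 -232.3] -4.39 3.4
[[-1.0, 0.6], [0.4, -0.5], [-2.2, -0.1], [1.0, 0.7], [0.6, -0.9]]
('top', 'scene') [ 472.8 -230.4] -4.6 4.6
[[1.2, 0.2], [0.6, 0.4], [-1.0, -0.5], [-1.4, -0.3], [-0.3, -1.3], [0.2, -0.6], [1.2, 0.7], [-0.6, 0.8], [0.8, -0.2], [-1.7, 0.4], [1.5, 1.3], [1.3, -0.6]]
wheel [ 468.  -296.4   87.2] gap 1.7 local [  0.5 -66.2]
stem tip [ 419.3 -293.6  163.1] gap 0.4 local [-48.3 -67.3]
collar [ 417.7 -289.   104.7] gap 1.5 local [-50.3 -62.9]
ramtip [ 474.9 -206.5   43.3] gap 0.7 local [ 0.2 24. ]
mid [ 480.1 -123.2   51. ] [ -1.4 107.4]
mid [ 475.1 -180.9   34. ] [-1.7 49.5]
blk top [561.1 153.9  15. ] [561.4 130.2  15. ]
blk scene [560.3 128.1  15. ] [560.3 154.8  15. ] [560.3 141.4  15. ]
```

```bash
python3 -m crank '-1 0 0 0 0 0 -9.6;-1 0 0 0 0 0 -9.6;-1 0 0 0 0 0 -9.6;-1 0 0 0 0 0 -9.6;-1 0 0 0 0 0 -9.6;-1 0 0 0 0 0 -9.6;-1 0 0 0 0 0 -9.6;-1 0 0 0 0 0 -9.6;-1 50 31 0 0 0 0;-1 50 31 0 0 0 0' 40 && python3 -m crank '-1 50 31 0 0 0 0;-1 50 31 0 0 0 0;-1 50 31 0 0 0 0;-1 50 31 0 0 0 0;-1 50 31 0 0 0 0;-1 50 31 0 0 0 0;-1 50 31 0 0 0 0;-1 50 31 0 0 0 0;-1 50 31 0 0 0 0;-1 50 31 0 0 0 0'
```

```text
time_s: 2.25
ee_pos: [193.1, -459.2, 224.7]
ee_rot: [180.0, -0.0, 89.8]
force: [0.7, 0.1, 0.2]
gripper_width: 91.5
gripper_force: 0.0
time_s: 3.5
ee_pos: [504.3, 41.2, 225.2]
ee_rot: [179.9, 0.0, 89.9]
force: [0.5, -0.2, 0.8]
gripper_width: 91.0
gripper_force: 0.0
```

```bash
python3 -m crank '-1 50 28 20 0 0 0;-1 51 29 20 0 0 0;-1 0 0 45 0 0 0;-1 0 0 45 0 0 0;-1 0 0 40 0 0 0;-1 0 0 25 0 0 0;-1 0 0 12 0 0 0;-1 0 0 0 0 0 0' 20
python3 - <<'E'
from h import *
cv2.imwrite("pics/s1.png",cv2.resize(grab_frame("scene")[205:285,190:300],None,fx=6,fy=6,interpolation=cv2.INTER_CUBIC))
E
```

```text
time_s: 4.5
ee_pos: [560.5, 140.2, 17.6]
ee_rot: [-180.0, 0.0, 89.9]
force: [0.8, -0.6, -0.1]
gripper_width: 91.0
gripper_force: 0.0
```

View pics/s1.png

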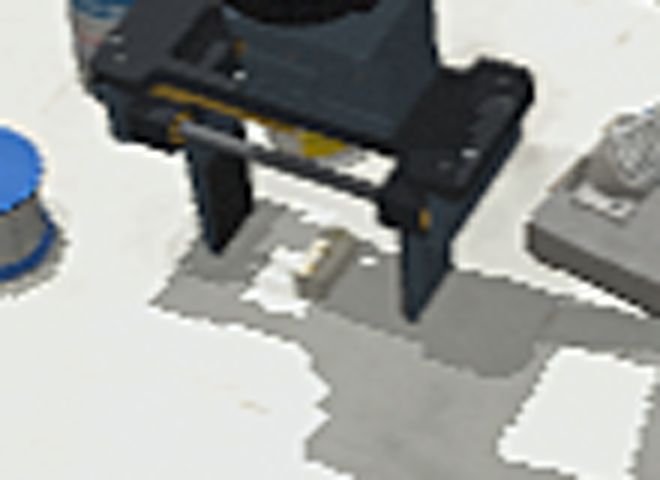

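The block at about (325,265) in the crop sits between the two fingers, so I'll close on it.

```bash
python3 -m crank '1 0 0 0 0 0 0;1 0 0 0 0 0 0;1 0 0 0 0 0 0;1 0 0 0 0 0 0;1 0 0 0 0 0 0;1 0 0 0 0 0 0;1 0 0 0 0 0 0;1 0 0 0 0 0 0' 20
```

```text
time_s: 5.55
ee_pos: [560.5, 140.3, 17.9]
ee_rot: [-180.0, 0.0, 89.9]
force: [-0.9, 0.3, 0.8]
gripper_width: 15.9
gripper_force: 20.0
```

```bash
python3 -m crank '1 0 0 -40 0 0 0;1 0 0 -40 0 0 0;1 -53 -14 -20 0 0 0;1 -53 -14 0 0 0 0;1 -53 -14 0 0 0 0;1 -53 -14 0 0 0 0;1 -53 -14 0 0 0 0;1 -53 -15 0 0 0 0;1 0 0 30 0 0 4.5;1 0 0 0 0 0 0'
python3 - <<'E'
from h import *
a=grab_frame("top");b=grab_frame("scene");cv2.imwrite("pics/top2.png",a);cv2.imwrite("pics/scene2.png",b)
up=lambda i,x,y,w,h,s:cv2.resize(i[y:y+h,x:x+w],None,fx=s,fy=s,interpolation=cv2.INTER_CUBIC)
cv2.imwrite("pics/c3.png",np.hstack([up(a,325,200,66,70,6),up(b,290,145,66,70,6)]))
for n in("terminal_block","nest"): print([(n,np.round(d["point"],1).tolist(),round(d["p"],2)) for c in("top","scene") for d in models.search_frame(n,c)[:2]])
E
```

```text
time_s: 6.8
ee_pos: [473.1, -177.5, 86.4]
ee_rot: [-179.7, -0.1, 85.4]
force: [-0.7, -0.6, -0.5]
gripper_width: 15.7
gripper_force: 20.0
[]
[('nest', [475.7, -118.4, 34.2], 0.81), ('nest', [459.8, -181.7, 27.3], 0.61)]
```

View pics/c3.png

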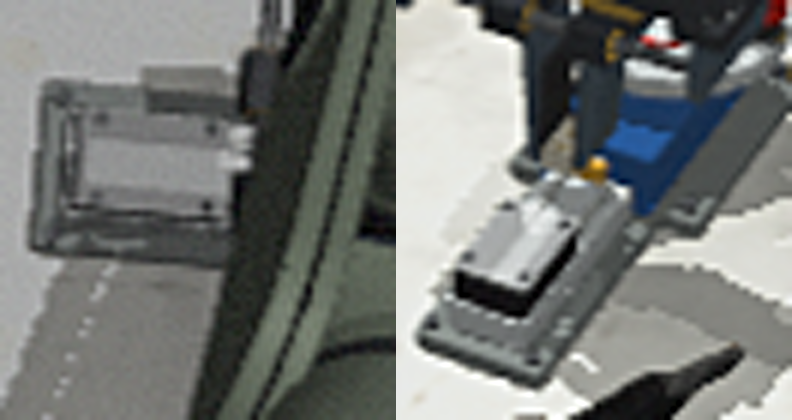

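The arm now hides the nest from the top camera. I'll measure the rail line from the first top and scene pictures with cross profiles.

Run:
```python
from h import *
q=(472.8,-230.4,np.radians(-4.6));c,s=np.cos(q[2]),np.sin(q[2])
for cam in("top","scene"):
  g=cv2.imread(f"pics/{cam}0.png").astype(np.float32).mean(2)
  for z,r in((30,(36,74)),):
    xs=np.arange(-32,33,1.);out=[]
    for x in xs:
        P=[[q[0]+c*x-s*y,q[1]+s*x+c*y,z] for y in np.arange(r[0],r[1],1)]
        uv=proj(cam,P).astype(np.float32);out.append(cv2.remap(g,uv[:,:1].copy(),uv[:,1:].copy(),cv2.INTER_LINEAR).mean())
    print(cam,z);print(" ".join(f"{int(x)}:{v:.0f}" for x,v in zip(xs,out)))
```

```text
top 30
-32:102 -31:103 -30:102 -29:101 -28:97 -27:86 -26:71 -25:59 -24:56 -23:66 -22:89 -21:118 -20:146 -19:162 -18:162 -17:157 -16:149 -15:133 -14:113 -13:111 -12:129 -11:146 -10:150 -9:147 -8:148 -7:153 -6:157 -5:157 -4:156 -3:156 -2:156 -1:156 0:155 1:155 2:155 3:156 4:156 5:158 6:158 7:155 8:150 9:137 10:117 11:108 12:123 13:143 14:149 15:146 16:146 17:153 18:158 19:158 20:155 21:145 22:125 23:102 24:93 25:94 26:98 27:98 28:98 29:96 30:96 31:101 32:110
scene 30
-32:92 -31:83 -30:79 -29:81 -28:84 -27:87 -26:88 -25:90 -24:97 -23:114 -22:139 -21:167 -20:195 -19:216 -18:227 -17:225 -16:211 -15:188 -14:161 -13:133 -12:112 -11:108 -10:121 -9:142 -8:162 -7:174 -6:180 -5:179 -4:178 -3:180 -2:185 -1:192 0:202 1:211 2:218 3:223 4:225 5:226 6:225 7:222 8:216 9:206 10:193 11:179 12:169 13:168 14:176 15:187 16:196 17:200 18:199 19:197 20:193 21:187 22:179 23:170 24:162 25:156 26:155 27:157 28:162 29:169 30:178 31:188 32:198
```

```bash
python3 -m crank '1 -1.5 4.3 0 0 0 0;1 0 0 15 0 0 0;1 0 0 14 0 0 0;1 0 0 0 0 0 0;1 0 0 0 0 0 0'
python3 - <<'E'
from h import *
b=grab_frame("scene");cv2.imwrite("pics/scene3.png",b)
cv2.imwrite("pics/c4.png",cv2.resize(b[145:195,295:355],None,fx=10,fy=10,interpolation=cv2.INTER_CUBIC))
E
```

```text
time_s: 7.72
ee_pos: [479.1, -179.4, 58.7]
ee_rot: [-180.0, -0.0, 85.4]
force: [-0.1, -0.4, -0.2]
gripper_width: 15.8
gripper_force: 20.0
```

View pics/c4.png

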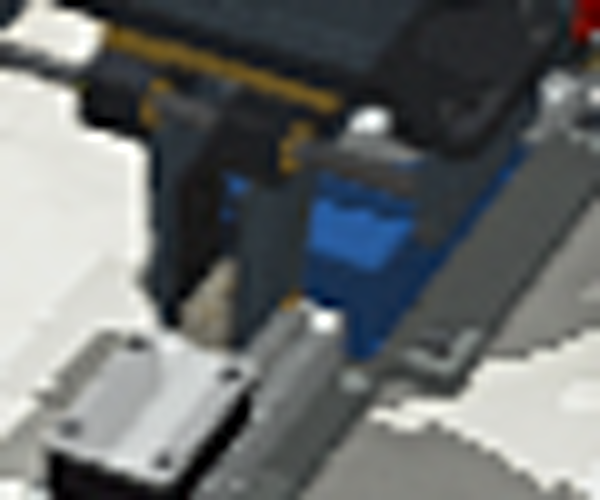

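Run:
```python
from h import *
st=env.state();p=st["ee_pos"];print(p.round(2),st["time_s"])
a=np.radians(-4.6);c,s=np.cos(a),np.sin(a)
f=lambda o,x,y,z:((proj("scene",[o[0]+c*x-s*y,o[1]+s*x+c*y,z])[0]-[295,145])*10+4.5).round().tolist()
zb=p[2]-17.9
for x in(-8,8):
  for z in(0,14): print("blk",x,z,f(p,x,18.3,zb+z))
q=(473.3,-230.4)
for x in(-14,-10,10,14): print("rail",x,f(q,x,30,34),f(q,x,76,34))
for x in(-8,8): print("nested blk",x,f(q,x,69.5,30),f(q,x,69.5,44))
for x in(-22,22): print("deck",x,f(q,x,22,30),f(q,x,78,30),"guard",f(q,x*18/22,78,51),f(q,x*18/22,134,51))
```

```text
[ 479.37 -179.54   59.  ] 7.775
blk -8 0 [223.0, 369.0]
blk -8 14 [225.0, 332.0]
blk 8 0 [175.0, 352.0]
blk 8 14 [176.0, 316.0]
rail -14 [304.0, 321.0] [236.0, 408.0]
rail -10 [292.0, 317.0] [224.0, 403.0]
rail 10 [233.0, 297.0] [165.0, 383.0]
rail 14 [221.0, 293.0] [153.0, 378.0]
nested blk -8 [228.0, 399.0] [229.0, 363.0]
nested blk 8 [180.0, 383.0] [181.0, 347.0]
deck -22 [338.0, 325.0] [257.0, 430.0] guard [247.0, 372.0] [161.0, 482.0]
deck 22 [209.0, 281.0] [126.0, 384.0] guard [139.0, 334.0] [51.0, 442.0]
```

```bash
python3 -m crank '1 0 -1.7 3 0 0 0;1 0 0 2.5 0 0 0;1 0 0 1 0 0 0;1 0 0 1 0 0 0;1 0 0 1 0 0 0;1 0 0 0 0 0 0' && python3 -m crank '1 0 0 1 0 0 0;1 0 0 1 0 0 0;1 0 0 0 0 0 0'
```

```text
time_s: 8.52
ee_pos: [477.5, -179.3, 50.4]
ee_rot: [-180.0, 0.0, 85.4]
force: [-0.4, 0.4, 0.2]
gripper_width: 15.7
gripper_force: 20.0
time_s: 8.9
ee_pos: [477.4, -179.3, 48.4]
ee_rot: [-180.0, 0.0, 85.4]
force: [0.0, 0.4, 0.3]
gripper_width: 15.9
gripper_force: 20.0
```

```bash
python3 -m crank '1 0 0 0.6 0 0 0;1 0 0 0 0 0 0' && python3 -m crank '0.3 0 0 0 0 0 0;0.3 0 0 0 0 0 0;0.3 0 0 0 0 0 0;0.3 0 0 0 0 0 0;0.3 0 0 -20 0 0 0;0.3 0 0 -40 0 0 0;0.3 0 0 -40 0 0 0;0.3 0 0 -40 0 0 0;0.3 0 0 0 0 0 0'
```

```text
time_s: 9.15
ee_pos: [477.5, -179.3, 47.9]
ee_rot: [180.0, 0.0, 85.4]
force: [-0.9, 0.4, 0.5]
gripper_width: 15.8
gripper_force: 20.0
time_s: 10.28
ee_pos: [479.4, -180.0, 191.1]
ee_rot: [179.6, 0.1, 85.4]
force: [0.1, 0.5, 0.1]
gripper_width: 32.3
gripper_force: 0.0
```

```bash
python3 -m crank '0.3 0 0 -40 0 0 0;0.3 -47 -26 -20 0 0 0;0.3 -47 -26 0 0 0 0;0.3 -47 -26 0 0 0 0;0.3 -47 -26 0 0 0 0;0.3 -47 -26 0 0 0 0;0.3 -47 -26 0 0 0 0;0.3 0 0 0 0 0 0'
python3 - <<'E'
from h import *
a=grab_frame("top");b=grab_frame("scene");cv2.imwrite("pics/top4.png",a);cv2.imwrite("pics/scene4.png",b)
up=lambda i,x,y,w,h,s:cv2.resize(i[y:y+h,x:x+w],None,fx=s,fy=s,interpolation=cv2.INTER_CUBIC)
A=up(a,355,205,80,60,5);B=up(b,305,125,80,60,5)
A2=up(a,418,236,26,30,13)[:290,:338];B2=up(b,335,122,30,36,8)
C=np.zeros((600,800,3),np.uint8);C[:300,:400]=A;C[:300,400:]=B;C[302:592,:338]=A2;C[302:590,400:640]=B2
cv2.imwrite("pics/c5.png",C)
E
```

```text
time_s: 11.28
ee_pos: [297.1, -450.0, 246.1]
ee_rot: [-179.9, -0.1, 85.1]
force: [-0.6, 0.1, -0.6]
gripper_width: 31.9
gripper_force: 0.0
```

View pics/c5.png

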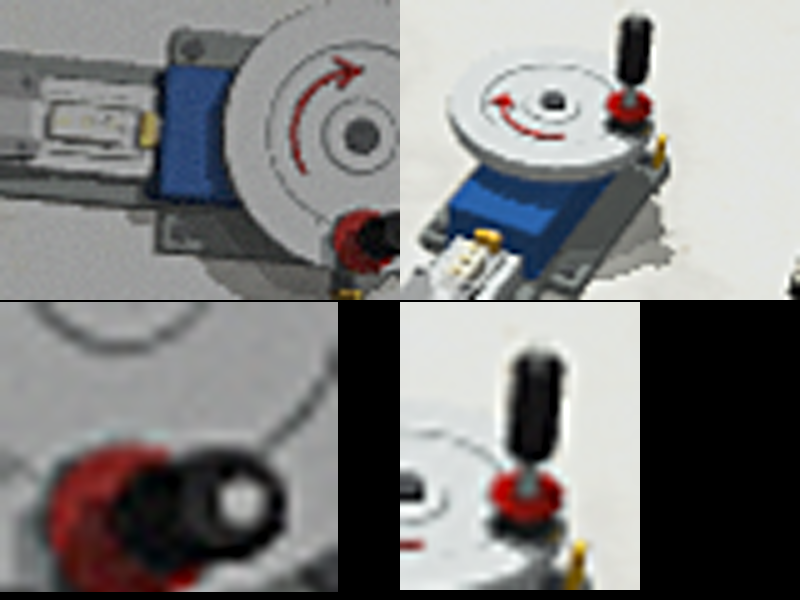

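The block lies in the nest between the rails, around (95,122) in the top left crop. The sleeve hangs high on the stem, with steel visible at (527,465) in the bottom right crop. I'll triangulate the handle now.

Run:
```python
from h import *
from scipy.optimize import least_squares
t=lambda u,v:np.array(((u+.5)/13-.5+418,(v-302+.5)/13-.5+236)); s=lambda u,v:np.array(((u-400+.5)/8-.5+335,(v-302+.5)/8-.5+122))
# unknown x,y (vertical handle), z_tip, z_sleeve_bottom(scene), collar top
obs=[("top",t(240,500),0),("scene",s(540,352),0),("top",t(122,525),1),("scene",s(527,488),1)]
def r(q):
    return np.concatenate([proj(c,[q[0],q[1],q[2+k]])[0]-p for c,p,k in obs])
f=least_squares(r,[419,-294,165,99]);print(f.x.round(1),f.fun.round(2))
q=f.x
for z in range(95,175,5): print(z,((proj("scene",[q[0],q[1],z])[0]-[335,122])*8+[403.5,305.5]).round().tolist(),((proj("top",[q[0],q[1],z])[0]-[418,236])*13+[6,308]).round().tolist())
```

```text
[ 418.7 -291.8  167.2  103.8] [-0.39  0.19 -0.22 -0.23  0.51  0.13 -0.23  0.2 ]
95 [523.0, 508.0] [115.0, 530.0]
100 [524.0, 498.0] [123.0, 528.0]
105 [525.0, 487.0] [131.0, 526.0]
110 [526.0, 476.0] [139.0, 524.0]
115 [527.0, 465.0] [147.0, 523.0]
120 [528.0, 455.0] [155.0, 521.0]
125 [529.0, 444.0] [163.0, 519.0]
130 [530.0, 433.0] [171.0, 517.0]
135 [532.0, 422.0] [180.0, 515.0]
140 [533.0, 411.0] [188.0, 513.0]
145 [534.0, 400.0] [196.0, 511.0]
150 [535.0, 389.0] [205.0, 509.0]
155 [536.0, 378.0] [214.0, 507.0]
160 [537.0, 366.0] [222.0, 505.0]
165 [538.0, 355.0] [231.0, 503.0]
170 [539.0, 344.0] [240.0, 501.0]
```

```bash
python3 -m crank '-0.2 42 27 0 0 0 0;-0.2 42 27 0 0 0 0;-0.2 42 27 0 0 0 0;-0.2 41 27 0 0 0 0;-0.2 0 0 0 0 0 0;-0.2 0 0 0 0 0 0;-0.2 0 0 0 0 0 0'; python3 -c "
from h import *
s=env.state();print(s['ee_pos'].round(2),s['ee_rot'].round(2))"
```

```text
time_s: 12.25
ee_pos: [419.9, -290.4, 247.7]
ee_rot: [-180.0, 0.0, 85.4]
force: [-1.0, 0.6, 1.1]
gripper_width: 54.6
gripper_force: 0.0
[ 419.92 -290.42  247.7 ] [-1.7997e+02  1.0000e-02  8.5370e+01]
```

```bash
python3 -m crank '-0.2 -1.9 -1.1 40 0 0 0;-0.2 0 0 40 0 0 0;-0.2 0 0 25 0 0 0;-0.2 0 0 7.7 0 0 0;-0.2 0 0 0 0 0 0;-0.2 0 0 0 0 0 0' 8 && python3 -m crank '1 0 0 0 0 0 0;1 0 0 0 0 0 0;1 0 0 0 0 0 0;1 0 0 0 0 0 0;1 0 0 0 0 0 0;1 0 0 0 0 0 0;1 0 0 0 0 0 0' 8
```

```text
time_s: 13.0
ee_pos: [419.8, -292.6, 136.3]
ee_rot: [179.9, 0.1, 85.4]
force: [0.2, -0.8, 0.5]
gripper_width: 54.6
gripper_force: 0.0
time_s: 13.88
ee_pos: [419.2, -291.9, 135.2]
ee_rot: [180.0, 0.0, 85.4]
force: [-0.2, -0.0, 1.2]
gripper_width: 19.7
gripper_force: 8.0
```

```bash
python3 -m crank '1 0 0 0 0 0 0;1 0 0 3 0 0 0;1 0 0 3 0 0 0;1 0 0 2 0 0 0;1 0 0 0 0 0 0' 45 && python3 -m crank '1 0 0 2 0 0 0;1 0 0 0 0 0 0' && python3 -m crank '1 0 0 2 0 0 0;1 0 0 0 0 0 0'
```

```text
time_s: 14.5
ee_pos: [419.1, -291.8, 126.8]
ee_rot: [-180.0, -0.0, 85.4]
force: [0.5, -0.5, -0.7]
gripper_width: 19.2
gripper_force: 45.0
time_s: 14.75
ee_pos: [419.1, -291.9, 125.0]
ee_rot: [-180.0, -0.0, 85.4]
force: [0.4, 0.5, -0.6]
gripper_width: 18.8
gripper_force: 45.0
time_s: 15.0
ee_pos: [419.1, -291.8, 123.0]
ee_rot: [-180.0, 0.0, 85.4]
force: [0.6, -0.3, -1.1]
gripper_width: 19.1
gripper_force: 45.0
```

```bash
for i in 1; do python3 -m crank '1 0 0 1.5 0 0 0;1 0 0 0 0 0 0'; done; python3 -m crank '1 0 0 1 0 0 0;1 0 0 0 0 0 0'; python3 -m crank '1 0 0 1 0 0 0;1 0 0 0 0 0 0'
```

```text
time_s: 15.25
ee_pos: [419.2, -291.9, 121.5]
ee_rot: [-180.0, -0.0, 85.4]
force: [0.0, 0.4, -1.2]
gripper_width: 19.3
gripper_force: 45.0
time_s: 15.5
ee_pos: [419.2, -291.9, 120.6]
ee_rot: [-180.0, 0.0, 85.4]
force: [0.5, -0.8, -1.2]
gripper_width: 18.9
gripper_force: 45.0
time_s: 15.75
ee_pos: [419.2, -291.9, 119.6]
ee_rot: [-180.0, 0.0, 85.4]
force: [0.7, 0.6, -0.8]
gripper_width: 19.5
gripper_force: 45.0
```

```bash
python3 -m crank '1 0 0 1 0 0 0;1 0 0 0 0 0 0'; python3 -m crank '1 0 0 1 0 0 0;1 0 0 0 0 0 0'; python3 -m crank '1 0 0 1 0 0 0;1 0 0 0 0 0 0'
```

```text
time_s: 16.0
ee_pos: [419.2, -291.9, 118.6]
ee_rot: [-180.0, 0.0, 85.4]
force: [0.4, -0.6, -0.5]
gripper_width: 19.0
gripper_force: 45.0
time_s: 16.25
ee_pos: [419.2, -291.9, 117.6]
ee_rot: [-180.0, 0.0, 85.4]
force: [0.6, 0.7, 0.4]
gripper_width: 19.1
gripper_force: 45.0
time_s: 16.5
ee_pos: [419.3, -291.9, 116.8]
ee_rot: [180.0, 0.0, 85.4]
force: [-0.5, 0.6, 2.5]
gripper_width: 19.3
gripper_force: 45.0
```

```bash
python3 -m crank '1 0 0 1 0 0 0;1 0 0 0 0 0 0'; python3 -m crank '1 0 0 1 0 0 0;1 0 0 0 0 0 0';  python3 -m crank '1 0 0 1 0 0 0;1 0 0 0 0 0 0'
```

```text
time_s: 16.75
ee_pos: [419.3, -291.9, 116.0]
ee_rot: [180.0, 0.0, 85.4]
force: [0.3, 0.5, 4.7]
gripper_width: 19.3
gripper_force: 45.0
time_s: 17.0
ee_pos: [419.5, -292.0, 115.2]
ee_rot: [179.9, 0.0, 85.4]
force: [-1.1, 0.9, 6.6]
gripper_width: 19.1
gripper_force: 45.0
time_s: 17.25
ee_pos: [419.6, -292.0, 114.6]
ee_rot: [179.9, 0.0, 85.4]
force: [0.2, 2.5, 8.0]
gripper_width: 19.4
gripper_force: 45.0
```

```bash
python3 -m crank '1 0 0 1 0 0 0;1 0 0 0.7 0 0 0;1 0 0 0 0 0 0;1 0 0 0 0 0 0'; python3 -c "
from h import *
s=env.state();print(s['ee_pos'].round(2),s['force'])"
```

```text
time_s: 17.75
ee_pos: [419.7, -292.2, 113.4]
ee_rot: [179.9, 0.1, 85.4]
force: [-1.3, 1.8, 11.8]
gripper_width: 19.3
gripper_force: 45.0
[ 419.75 -292.21  113.44] [-1.29638776  1.80394418 11.82606086]
```

```bash
python3 -m crank '1 8.68 0.76 0 0 0 0;1 8.42 2.26 0 0 0 0;1 7.9 3.68 0 0 0 0;1 0 0 0 0 0 0'
```

```text
time_s: 18.25
ee_pos: [428.4, -268.1, 113.5]
ee_rot: [179.9, 0.1, 85.5]
force: [-2.7, 0.2, 12.8]
gripper_width: 18.6
gripper_force: 45.0
```

```bash
python3 -m crank '1 7.14 5 0 0 0 0;1 6.16 6.16 0 0 0 0;1 5 7.14 0 0 0 0;1 3.68 7.9 0 0 0 0;1 2.26 8.42 0 0 0 0;1 0.76 8.68 0 0 0 0;1 0 0 0 0 0 0'
```

```text
time_s: 19.12
ee_pos: [472.0, -246.2, 113.0]
ee_rot: [-179.9, 0.0, 85.5]
force: [-5.2, 1.0, 13.1]
gripper_width: 19.5
gripper_force: 45.0
```

```bash
python3 -m crank '1 -0.76 8.68 -0.2 0 0 0;1 -2.26 8.42 0 0 0 0;1 -3.68 7.9 0 0 0 0;1 -5 7.14 0 0 0 0;1 -6.16 6.16 0 0 0 0;1 -7.14 5 0 0 0 0;1 0 0 0 0 0 0'
```

```text
time_s: 20.0
ee_pos: [514.0, -273.7, 113.4]
ee_rot: [-180.0, -0.1, 85.4]
force: [-2.6, 4.6, 11.9]
gripper_width: 19.4
gripper_force: 45.0
```

150→240.

```bash
python3 -m crank '1 -7.9 3.68 0 0 0 0;1 -8.42 2.26 0 0 0 0;1 -8.68 0.76 0 0 0 0;1 -8.68 -0.76 0 0 0 0;1 -8.42 -2.26 0 0 0 0;1 -7.9 -3.68 0 0 0 0;1 0 0 0 0 0 0'
```

```text
time_s: 20.88
ee_pos: [509.6, -326.4, 113.9]
ee_rot: [180.0, 0.2, 85.4]
force: [-5.3, -2.7, 10.5]
gripper_width: 19.2
gripper_force: 45.0
```

```bash
python3 -m crank '1 -7.14 -5 0.3 0 0 0;1 -6.16 -6.16 0.2 0 0 0;1 -5 -7.14 0 0 0 0;1 -3.68 -7.9 0 0 0 0;1 -2.26 -8.42 0 0 0 0;1 -0.76 -8.68 0 0 0 0;1 0 0 0 0 0 0'
```

```text
time_s: 21.75
ee_pos: [463.3, -346.0, 113.2]
ee_rot: [-179.9, 0.0, 85.4]
force: [-6.4, 1.1, 12.7]
gripper_width: 19.3
gripper_force: 45.0
```

```bash
python3 -m crank '1 0.76 -8.68 0 0 0 0;1 2.26 -8.42 0 0 0 0;1 3.68 -7.9 0 0 0 0;1 5 -7.14 0 0 0 0;1 6.16 -6.16 0 0 0 0;1 7.14 -5 0 0 0 0;1 0 0 0 0 0 0'
```

```text
time_s: 22.62
ee_pos: [424.5, -318.0, 113.6]
ee_rot: [179.8, 0.1, 85.4]
force: [-1.8, 1.8, 11.8]
gripper_width: 18.9
gripper_force: 45.0
```

```bash
python3 -m crank '1 7.9 -3.68 0 0 0 0;1 8.42 -2.26 0 0 0 0;1 4.34 -0.57 0 0 0 0;1 3.6 -0.17 0 0 0 0;1 0 0 0 0 0 0;1 0 0 0 0 0 0'; python3 -c "
from h import *
s=env.state();print(s['ee_pos'].round(2),s['force'])"
```

```text
time_s: 23.38
ee_pos: [419.8, -294.0, 113.5]
ee_rot: [179.9, 0.2, 85.4]
force: [-2.5, -0.8, 12.6]
gripper_width: 19.3
gripper_force: 45.0
[ 419.84 -293.98  113.46] [-2.45900506 -0.76257798 12.55467369]
```

```bash
python3 -m crank '1 1 0 0 0 0 0;1 0.6 0 0 0 0 0;1 0 0 0 0 0 0;1 0 0 0 0 0 0'
python3 - <<'E'
from h import *
s=env.state();print(s['ee_pos'].round(2),s['force'])
b=grab_frame("scene");cv2.imwrite("pics/scene6.png",b)
up=lambda i,x,y,w,h,s:cv2.resize(i[y:y+h,x:x+w],None,fx=s,fy=s,interpolation=cv2.INTER_CUBIC)
b0=cv2.imread("pics/scene4.png")
cv2.imwrite("pics/c6.png",np.hstack([up(b0,300,125,66,80,6),up(b,300,125,66,80,6)]))
E
```

```text
time_s: 23.88
ee_pos: [420.0, -292.8, 113.5]
ee_rot: [179.9, 0.2, 85.5]
force: [-2.6, -2.1, 11.2]
gripper_width: 19.1
gripper_force: 45.0
[ 419.95 -292.78  113.45] [-2.63837701 -2.11845223 11.20217238]
```

View pics/c6.png

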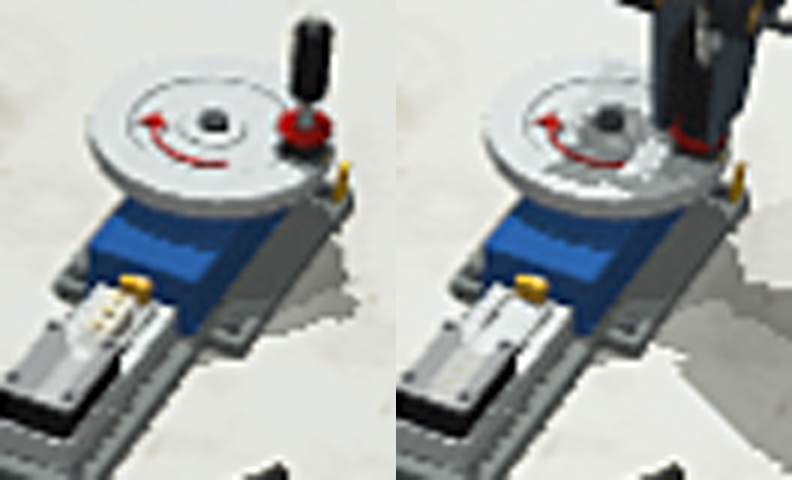

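```bash
python3 -m crank '1 0.7 0 0 0 0 0;1 0 0 0 0 0 0;1 0 0 0 0 0 0'
python3 - <<'E'
from h import *
s=env.state();print(s['ee_pos'].round(2),s['force'])
b=grab_frame("scene");cv2.imwrite("pics/scene7.png",b)
g=lambda n:cv2.cvtColor(cv2.imread(n),cv2.COLOR_BGR2HSV)
for n in("pics/scene4.png","pics/scene6.png","pics/scene7.png"):
    h=g(n)[136:156,315:342];m=((h[...,0]<8)|(h[...,0]>172))&(h[...,1]>110)
    ys,xs=np.nonzero(m);l=xs<10;print(n,m.sum(),xs.mean().round(2),ys.mean().round(2),xs[l].mean().round(2),ys[l].mean().round(2))
E
```

```text
time_s: 24.3
ee_pos: [420.0, -292.1, 113.5]
ee_rot: [179.9, 0.2, 85.5]
force: [-1.8, -0.8, 12.5]
gripper_width: 19.4
gripper_force: 45.0
[ 420.   -292.09  113.48] [-1.77217755 -0.82550348 12.46866781]
pics/scene4.png 16 13.94 12.56 9.0 9.0
pics/scene6.png 18 14.06 12.56 9.0 9.0
pics/scene7.png 17 14.24 12.71 9.0 9.0
```

```bash
python3 -m crank '-0.2 0 0 0 0 0 0;-0.2 0 0 0 0 0 0;-0.2 0 0 0 0 0 0;-0.2 0 0 0 0 0 0;-0.2 0 0 0 0 0 0' && python3 -m crank '-0.2 0 0 -20 0 0 0;-0.2 0 0 -40 0 0 0;-0.2 0 0 -40 0 0 0;-0.2 0 0 -40 0 0 0;-0.2 -47 -26 0 0 0 0;-0.2 -47 -26 0 0 0 0;-0.2 -47 -26 0 0 0 0;-0.2 -47 -26 0 0 0 0;-0.2 0 0 0 0 0 0'
python3 - <<'E'
from h import *
a=grab_frame("top");b=grab_frame("scene");cv2.imwrite("pics/top8.png",a);cv2.imwrite("pics/scene8.png",b)
up=lambda i,x,y,w,h,s:cv2.resize(i[y:y+h,x:x+w],None,fx=s,fy=s,interpolation=cv2.INTER_CUBIC)
a0=cv2.imread("pics/top0.png")
C=np.zeros((600,800,3),np.uint8);C[:300,:532]=up(a,325,195,133,75,4);C[300:,:532]=up(a0,325,195,133,75,4);C[:360,534:798]=up(b,300,125,66,90,4)
cv2.imwrite("pics/c8.png",C)
E
```

```text
time_s: 24.98
ee_pos: [419.3, -290.3, 111.5]
ee_rot: [-180.0, -0.0, 85.4]
force: [-0.9, -0.5, -0.4]
gripper_width: 55.0
gripper_force: 0.0
time_s: 26.1
ee_pos: [298.6, -471.9, 251.1]
ee_rot: [-180.0, 0.0, 85.1]
force: [0.2, 0.8, -0.2]
gripper_width: 54.8
gripper_force: 0.0
```

View pics/c8.png

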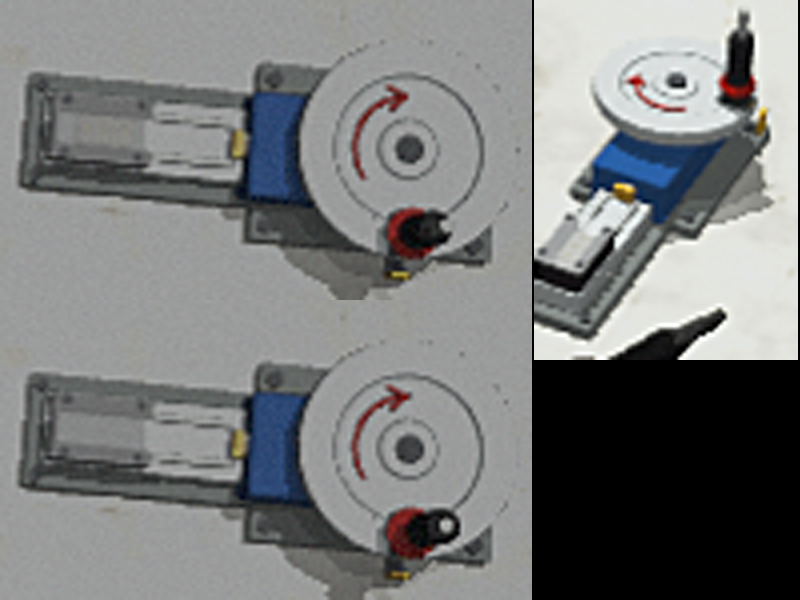

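The wheel stands exactly as it started: the arrow head is at (410,97) against (410,397) in the first picture. The block shows under the guard at about (90,135) and the nest is empty.

```bash
python3 -c "
from h import *
print(env.job_done())"
```

```text
the job is handed in; nothing more can be done
None
```

The job is handed in. The last pictures show the block under the guard plate, the ram back, and the wheel home after one clockwise turn with the handle released. The push read 10.5–13.1 N at each check during the turn, the clock showed about 26 s of the 70 s, and I never moved the arm to touch the jar, battery or knob.

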